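# Clear the block heater's sprung lid, swing it past balance and hold it just below

### The arm

A 6-joint arm with a two-finger parallel gripper is mounted at the origin on the work surface. World frame = base frame: x ahead of the robot, y to its left, z up, the work surface at z = 0. Lengths are in m, angles in rad, forces in N, time in s.
With the tool pointing down it reaches from about 0.25 to 0.775 m from the base axis. Payload 4 kg.
Tool frame: the origin (TCP) lies on the centre line of the jaws, within the pads' length; the fingertips stand 22 mm ahead of it and the grasp point (between the pads) lies 3 mm ahead of it; z points along the fingers, y is the direction in which the jaws open and shut (so a half turn about z gives the same grasp; the last joint's range is limited). The gripper opens to 94 mm and grips with 3 to 60 N. Pads are 16 mm wide; open, the fingers measure 119 mm over their backs; the gripper's body (75 mm by 177 mm) begins 78 mm behind the grasp point.
Start: joints at [-1.444, 0.087, 1.371, -0, 1.684, -0.103], TCP at [0.125, -0.536, 0.228] pointing down, gripper open.
Joint ranges: [-3.1, 3.1], [-0.76, 2.03], [0.27, 2.55], [-1.08, 4.22], [0.17, 2.65], [-2.57, 2.57]. Speed limits (rad/s): [2.79, 2.79, 3.14, 3.14, 3.14, 3.14].

### API

Orientations are given as [roll, pitch, yaw] about the fixed x, y, z axes, in that order (R = Rz(yaw) Ry(pitch) Rx(roll)).
In Python, from bench import robot gives the robot as it stands. The module is installed in compiled form; this text tells all that it offers.
- The arm moves only by the shell command python3 -m inch 'ROWS'. ROWS is JSON, a list of rows, each an object with "linear": the shift along the world's x, y, z scaled (see below), a list of three; "twist": the turn about the world's z scaled (see below); "gripper": the opening, from 0 (shut) to 1 (fully open). In form: [{"linear": [x, y, z], "twist": twist, "gripper": gripper}, ...]. A call has 1 to 10 rows; each row is the pose to reach, as a shift and turn from the pose commanded when the call began; what a row does not reach only later rows make up. The controller multiplies each number of a shift by 0.1 m and each number of a turn by 60 degrees. A row lasts 1/12 s, in which the tool goes at most 41.7 mm and 7.16 degrees, less where a joint would pass 70% of its speed; a pose out of reach is approached as far as the arm can. A call with a number of a shift or a turn outside -1 to 1 is refused whole. A call with a gripper value outside its range is refused whole. The fingers move at their own pace and stop on an object; the grip force is fixed at half the most. Time passes only in rows, so rows that repeat a pose let the fingers close. It gives the time, the measured TCP pose, the force and the opening at its end, in the units of the state.
- robot.get_obs(): the state, without advancing time (a new reading comes with each control period).
- robot.snapshot(name): name is "scene" or "top" or "wrist"; returns a dict with "image" (384x512x3 uint8, red, green, blue), "depth" (384x512 float32, m along the optical axis (not along the pixel's ray), 0 where there is no reading), "mtx" (3x3 intrinsics, pixels), "rvec" (rotation vector, rad) and "tvec" (3), from world to camera coordinates, as OpenCV has them; the wrist camera has in their place "hand_eye" (4x4, takes a point from camera to tool coordinates, whose origin is the TCP and whose axes are the flange's). Camera axes: x right, y down, z forward; pixel columns grow to the right and rows downward; lengths in m; the calibration is good to about 2 mm. A picture is of the moment at which its call begins: read the wrist's pose just before it.
- robot.close_job(): hands the job in, once; it reports no verdict.
The state is a dict: "time": time; "joint_positions": joint angles; "qvel": joint speeds; "joint_torque": joint torques, N m; "tool_pos": TCP position; "ee_rot": TCP orientation; "wrist_force": force on the tool from outside, world axes, zero at the start; "wrist_torque": the same for the moment, N m; "width": finger opening in m.
Only numpy, scipy, OpenCV 4.12 (cv2) and the standard library are available. Lean on these libraries where they do the work, as an engineer would, in place of code of your own. Each camera call takes 0.05 s, during which the arm holds its last target.

### The job

The hinge springs of the block heater's lid are to be adjusted. Lift the jar that was left standing on the lid and set it gently and upright in the empty white tray, then take the lid by its bar handle, raise it clearly past its balance point, bring it back down and keep holding it still just below that point, some five to ten degrees under it, where it would fall shut if you let go. Finish while still holding the lid there; leave the other glassware undisturbed.

Things in the scene. Friction and masses are not known exactly. Their poses are not given: they have to be found in the camera images.
- lid (a joint): Lid angle, rad: 0 shut and level, grows as the handle side rises, stop at 1.45. Grey plate, 0.9 kg, 200 mm from hinge to front edge, 244 wide, 14 thick, spring barrels at the hinge. Balance point 0.85 rad (49 deg): below it falls shut, above it springs open; no friction holds it. Shut, it takes about 1.2 N up at the handle to lift, near balance under 1 N; hinge damped, 0.25 N m s/rad
- lid_handle (a point): Middle of the lid's handle: a round level steel bar 12 mm thick, 120 mm long, parallel to the hinge, 240 mm from its axis, 40 mm ahead of the lid's front edge (34 mm clear gap), joined by 12 mm rods at the bar's ends; 101 mm above the table when shut. Frame turns with the lid: x towards the hinge, y along the bar, z out of the outer face. The bar can turn between fingers
- lid_hinge (a point): Point on the hinge axis midway along the lid's rear edge, 101 mm above the table, fixed to the heater: y along the hinge axis, x horizontal, away from the handle. With the lid at angle q the handle's middle is 240 mm*cos(q) in front (-x) of it and 240 mm*sin(q) above it
- heater: Block heater, a fixed white box 200 mm deep, 240 mm wide, 93 mm high, with a grey panel in front and the lid on top (top of the shut lid 108 mm above the table). Origin at the centre of its underside, x towards its rear, y across
- jar_center (a point): Centre (half-way up) of the squat lidded glass jar, 52 mm in diameter, 66 mm high, 130 to 210 g, standing upright at the start on the shut lid. z is its own axis
- tray: The empty shallow white plastic tray, fixed, 170 x 120 mm (own x by y), 22 mm high, 4 mm walls, inner floor 4 to 5 mm above the table. Origin at the centre of its underside. A second, equal tray with instruments lying in it is not to be used; either may stand left or right
- flask: Conical glass flask, 84 mm wide at the foot, 130 mm high, loose bystander; origin at the centre of its underside
- dish: Flat round culture dish, 94 mm in diameter, 16 mm high, loose bystander in front of the heater; origin at the centre of its underside
- beaker: Open glass beaker, 68 mm in diameter, 85 mm high, loose bystander; origin at the centre of its underside
There are look-alikes about, which are no part of the job. What is shaped like the part that bears jar_center but purple is not meant.

How it is judged:
By the outcome, as a careful person would: the job done as asked, in the order asked, and still so for the second after the job is handed in, while the arm keeps its last pose, push and grip.
It also fails if it takes over 58 s, if anything falls off the work surface, if the arm or the gripper's body presses on something with over 40 N, if the wrist force passes 120 N, or if a joint passes its speed limit or range.

## Working session

There is one attempt and no reset: what is moved stays moved. The work goes in short steps, Python scripts to look and compute and a shell command to move; the robot and the scene stay as the last step left them, time stands still between calls to the robot, and variables do not carry over. Pictures are saved under pics/ and viewed, and the job is handed in when it is done.

```bash
mkdir -p pics; cat > h.py <<'E'
import numpy as np, cv2
from bench import robot
def cam(name):
    o=robot.get_obs(); s=robot.snapshot(name)
    K=np.array(s["mtx"]); 
    if name=="wrist":
        from scipy.spatial.transform import Rotation as R
        T=np.eye(4); T[:3,:3]=R.from_euler('xyz',o["ee_rot"]).as_matrix(); T[:3,3]=o["tool_pos"]
        M=T@np.array(s["hand_eye"])
    else:
        Rm=cv2.Rodrigues(np.array(s["rvec"],float))[0]; M=np.eye(4); M[:3,:3]=Rm.T; M[:3,3]=-Rm.T@np.array(s["tvec"],float).ravel()
    return s["image"],s["depth"],K,M
def ray(K,M,u,v):
    d=M[:3,:3]@np.linalg.inv(K)@np.array([u,v,1.]); return M[:3,3],d
def onplane(K,M,u,v,z):
    c,d=ray(K,M,u,v); return c+d*(z-c[2])/d[2]
def dpt(K,M,dep,u,v):
    c,d=ray(K,M,u,v); return c+d*dep[int(v),int(u)]
def save(img,fn,k=1.5): cv2.imwrite(fn,cv2.resize(img[:,:,::-1],None,fx=k,fy=k,interpolation=cv2.INTER_CUBIC))
E
python3 - <<'E'
from h import *
for n in ["scene","top"]:
    i,d,K,M=cam(n); save(i,f"pics/{n}0.png"); np.savez(f"{n}0.npz",i=i,d=d,K=K,M=M); print(n,M.round(3).tolist(),K.tolist())
print(robot.get_obs())
E
```

```text
scene [[0.53, 0.631, -0.567, 1.121], [0.848, -0.399, 0.349, -0.353], [-0.006, -0.666, -0.746, 0.822], [0.0, 0.0, 0.0, 1.0]] [[422.9739755294889, 0.0, 252.9158221713916], [0.0, 422.9739755294889, 194.19626066480853], [0.0, 0.0, 1.0]]
top [[0.022, -0.985, 0.169, 0.355], [-1.0, -0.024, -0.009, -0.003], [0.013, -0.168, -0.986, 1.273], [0.0, 0.0, 0.0, 1.0]] [[411.91086133531815, 0.0, 251.8957636585005], [0.0, 411.91086133531815, 187.52109266109778], [0.0, 0.0, 1.0]]
{'time': 0.1, 'joint_positions': array([-1.44410086e+00,  8.78937279e-02,  1.37209753e+00, -1.76918183e-05,
        1.68354869e+00, -1.03102266e-01]), 'qvel': array([-7.28011103e-05,  8.81406945e-05, -4.17725367e-03, -1.67660460e-03,
       -7.56589374e-04, -9.52729058e-05]), 'joint_torque': array([ 3.18797720e-03, -3.41249013e+01, -3.03301156e+01,  7.21496134e-02,
        3.03479412e-02, -1.00388243e-04]), 'tool_pos': array([ 0.12521276, -0.53511123,  0.22641708]), 'ee_rot': array([-3.13965389e+00, -1.82925226e-04,  2.29795584e-01]), 'wrist_force': array([ 0.16312164,  1.10798516, -0.25909877]), 'wrist_torque': array([-0.02948751, -0.0298713 , -0.00798361]), 'width': 0.09407856672256237}
```

View pics/scene0.png

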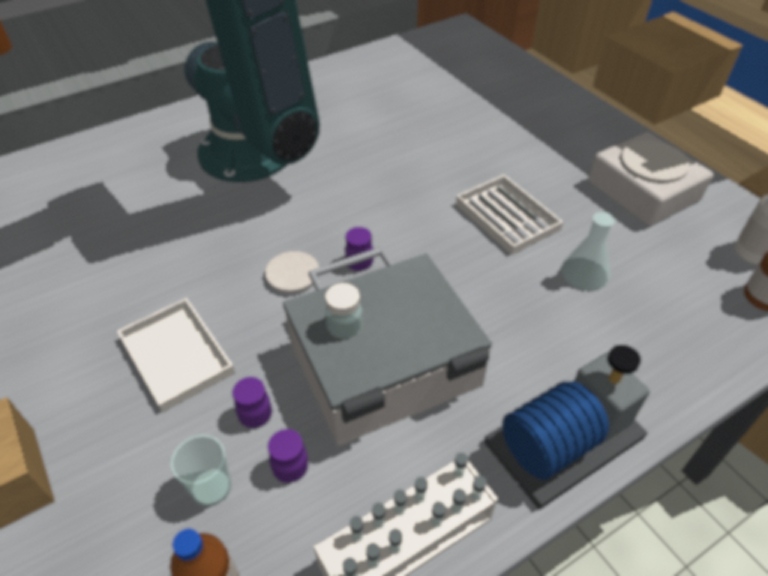

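View pics/top0.png

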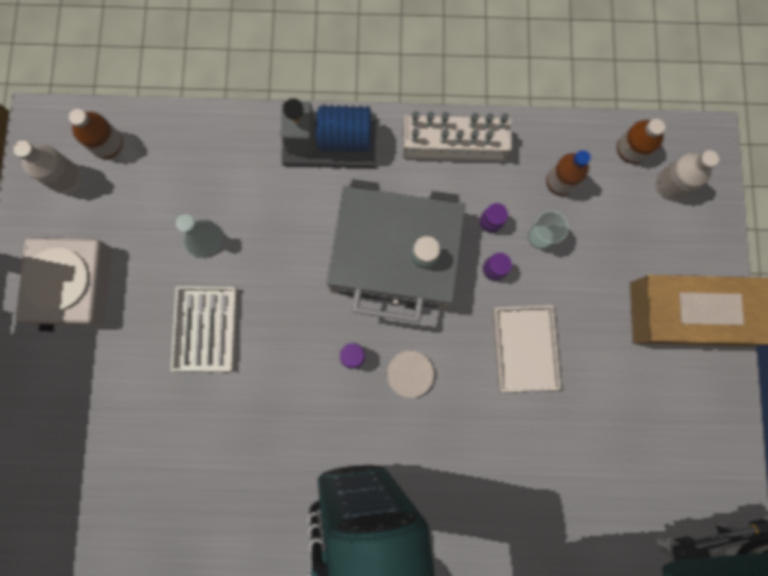

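Top view (enlarged px): the glass jar with a white cap stands on the lid at (427,250). The three purple jars at (352,356), (495,217) and (498,266) are look-alikes. The empty tray is at (528,348) and the instrument tray at (204,328). Handle bar runs about (355,308)-(418,318), with a shadow below it. Next I measure and take an enlarged crop.

```bash
python3 - <<'E'
from h import *
for n,(u0,v0,u1,v1) in {"top":(210,115,385,270),"scene":(70,140,340,320)}.items():
    i=np.load(n+"0.npz")["i"]; save(i[v0:v1,u0:u1],f"pics/{n}crop.png",min(780/(u1-u0),590/(v1-v0)))
z=np.load("top0.npz"); i,d,K,M=[z[k] for k in "idKM"]
for nm,(u,v) in dict(jar=(284,166),tray=(352,232),dish=(274,249),lid=(250,150),table=(300,270),bar=(258,208)).items(): print(nm,dpt(K,M,d,u,v).round(4))
hsv=cv2.cvtColor(i,cv2.COLOR_RGB2HSV)
print(i[166,284],i[232,352],i[150,250],i[249,274])
E
```

```text
jar [ 0.6041 -0.0985  0.1768]
tray [ 0.4408 -0.3253  0.003 ]
dish [ 0.3832 -0.0849  0.0133]
lid [ 0.6657 -0.0049  0.1055]
table [ 0.3223 -0.1655  0.001 ]
bar [ 0.4962 -0.0317  0.1025]
[200 186 174] [198 185 172] [100 102  99] [175 162 150]
```

View pics/topcrop.png

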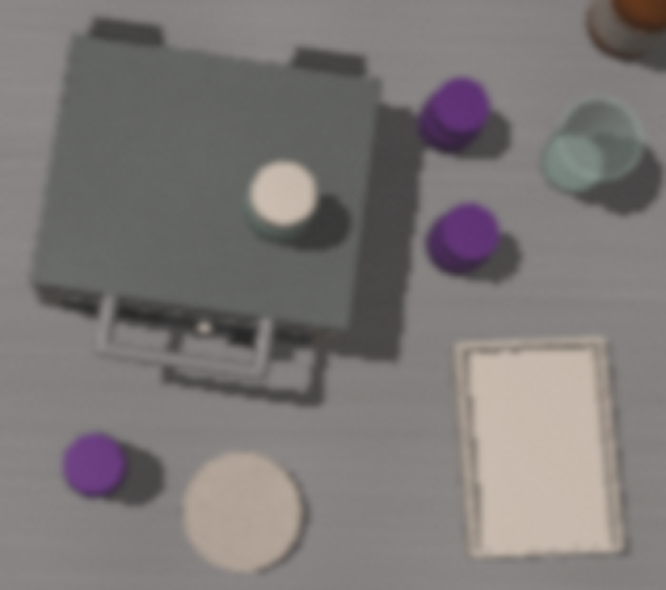

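View pics/scenecrop.png

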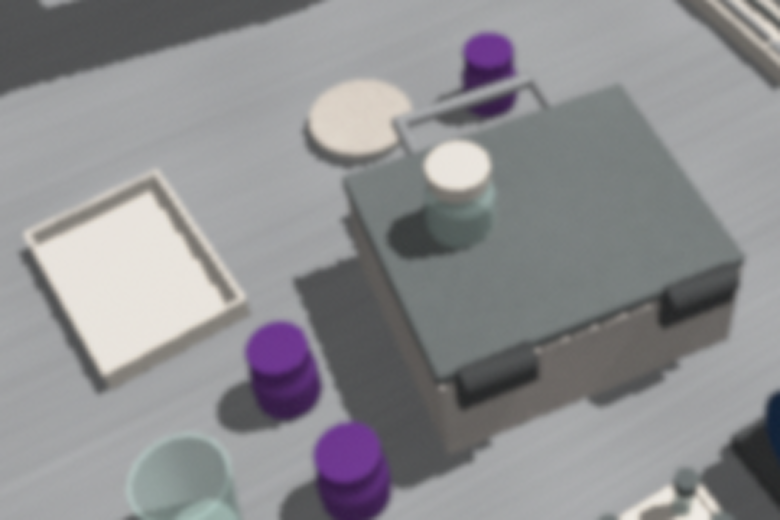

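Jar cap: top crop (284,193), scene crop (458,168). It has a white cap on clear glass, stands on the lid and isn't purple, so it is the one meant. Now I triangulate the cap, bar ends and tray from both views.

```bash
python3 - <<'E'
from h import *
V={}
for n in("top","scene"):
    z=np.load(n+"0.npz"); V[n]=[z[k] for k in "idKM"]
def tri(a,b):
    A=[];B=[]
    for n,p in(("top",a),("scene",b)):
        c,d=ray(V[n][2],V[n][3],*p); d=d/np.linalg.norm(d); P=np.eye(3)-np.outer(d,d); A.append(P);B.append(P@c)
    x=np.linalg.solve(sum(A),sum(B)); return x.round(4),[round(float(np.linalg.norm(A[k]@x-B[k])*1e3),1) for k in(0,1)]
T=lambda u,v:(210+u/3.8065-.37,115+v/3.8065-.37)
S=lambda u,v:(70+u/2.8889-.33,140+v/2.8889-.33)
def blob(n,seed,th,r):
    i=V[n][0].astype(int); m=((i.min(2)>th)).astype(np.uint8)
    k,l,s,c=cv2.connectedComponentsWithStats(m); q=l[seed[1],seed[0]]; return l==q,c[q],s[q]
for n,sd in(("top",(284,166)),("scene",(228,198))):
    i=V[n][0]
    for th in(140,150,160): 
        mm,c,s=blob(n,sd,th,0); print(n,"cap",th,c.round(2),s)
bt,ct,st=blob("top",(284,166),140,0); bs,cs,ss=blob("scene",(228,198),150,0)
print("cap tri",tri(ct,cs),onplane(V["top"][2],V["top"][3],*ct,0.174),onplane(V["scene"][2],V["scene"][3],*cs,0.174))
L=tri(T(101,350),S(400,122));R=tri(T(265,370),S(532,82)); print("bar",L,R)
# note: scene sees from far side: left end in scene = ?
L=tri(T(101,350),S(532,82));R=tri(T(265,370),S(400,122)); print("bar swapped",L,R)
for p in((101,350),(265,370)): print("bar top@.107",onplane(*V["top"][2:],*T(*p),.105).round(4))
for p in((532,82),(400,122)): print("bar sc@.107",onplane(*V["scene"][2:],*S(*p),.105).round(4))
print("lid corners top@.108")
for p in((35,280),(350,325),(75,38),(382,80)): print(onplane(*V["top"][2:],*T(*p),.108).round(4))
print("tray top@.022")
for p in((456,342),(606,338),(624,552),(472,556)): print(onplane(*V["top"][2:],*T(*p),.022).round(4))
print("tray sc@.022")
for p in((25,237),(157,172),(245,297),(108,377)): print(onplane(*V["scene"][2:],*S(*p),.022).round(4))
for p in ((456,342),(245,297)),((606,338),(108,377)),((624,552),(25,237)),((472,556),(157,172)): print("tray tri",tri(T(*p[0]),S(*p[1])))
E
```

```text
top cap 140 [283.8  165.22] [276 158  16  16 205]
top cap 150 [283.88 165.22] [276 158  16  15 190]
top cap 160 [283.8  165.38] [277 159  15  14 165]
scene cap 140 [238.79 227.74] [    0    24   512   360 88941]
scene cap 150 [238.8  227.16] [    0    25   512   359 86386]
scene cap 160 [226.21 194.83] [211 184  29  22 398]
cap tri (array([ 0.6289, -0.0973,  0.0951]), [8.6, 8.6]) [ 0.60690637 -0.0982075   0.174     ] [ 0.68559272 -0.11814625  0.174     ]
bar (array([ 0.4824, -0.0225,  0.0826]), [56.9, 56.9]) (array([ 0.5115, -0.0415,  0.1472]), [56.3, 56.3])
bar swapped (array([0.4995, 0.0314, 0.0984]), [0.6, 0.6]) (array([ 0.4874, -0.0895,  0.1068]), [3.1, 3.1])
bar top@.107 [0.4985 0.0307 0.105 ]
bar top@.107 [ 0.4863 -0.0925  0.105 ]
bar sc@.107 [0.5055 0.0285 0.105 ]
bar sc@.107 [ 0.4872 -0.086   0.105 ]
lid corners top@.108
[0.5499 0.0818 0.108 ]
[ 0.5215 -0.1558  0.108 ]
[0.7405 0.0577 0.108 ]
[ 0.713  -0.1801  0.108 ]
tray top@.022
[ 0.522  -0.2526  0.022 ]
[ 0.5282 -0.374   0.022 ]
[ 0.3582 -0.3839  0.022 ]
[ 0.3524 -0.2637  0.022 ]
tray sc@.022
[ 0.3634 -0.381   0.022 ]
[ 0.3536 -0.2622  0.022 ]
[ 0.5178 -0.25    0.022 ]
[ 0.531  -0.3675  0.022 ]
tray tri (array([ 0.5215, -0.2511,  0.0271]), [0.5, 0.5])
tray tri (array([ 0.5291, -0.3707,  0.0217]), [3.4, 3.4])
tray tri (array([ 0.3588, -0.383 ,  0.0182]), [2.0, 2.0])
tray tri (array([ 0.3527, -0.2629,  0.0215]), [0.9, 0.9])
```

```bash
python3 - <<'E'
from h import *
from itertools import product
a=np.load("top0.npz");b=np.load("scene0.npz")
def tri(p,q):
    A=[];B=[]
    for z,x in((a,p),(b,q)):
        c,d=ray(z["K"],z["M"],*x); d/=np.linalg.norm(d); P=np.eye(3)-np.outer(d,d); A.append(P);B.append(P@c)
    return np.linalg.solve(sum(A),sum(B)).round(4)
print(tri((283.85,165.25),(228.2,197.8)), onplane(b["K"],b["M"],228.2,197.8,.174), dpt(b["K"],b["M"],b["d"],228,198))
E
A='[{"linear":[0.96,0.87,0.3],"twist":0.233,"gripper":1}]'
python3 -m inch '[{"linear":[0.96,0.87,0.3],"twist":0.233,"gripper":1},{"linear":[0.96,0.87,0.3],"twist":0.233,"gripper":1},{"linear":[0.96,0.87,0.3],"twist":0.233,"gripper":1},{"linear":[0.96,0.87,0.3],"twist":0.233,"gripper":1}]'
python3 -m inch '[{"linear":[0.96,0.87,0.1],"twist":0.233,"gripper":1},{"linear":[0.96,0.87,0.1],"twist":0.233,"gripper":1},{"linear":[0.96,0.87,0.1],"twist":0.233,"gripper":1},{"linear":[0.96,0.87,0.1],"twist":0.233,"gripper":1}]'
```

```text
[ 0.6076 -0.0979  0.1719] [ 0.60954409 -0.09808676  0.174     ] [ 0.61104287 -0.09932172  0.175581  ]
time: 0.43
tool_pos: [0.2248, -0.4456, 0.2594]
ee_rot: [3.139, -0.003, 0.479]
wrist_force: [0.4, -0.3, 1.1]
width: 0.0944
time: 0.77
tool_pos: [0.3209, -0.3578, 0.268]
ee_rot: [3.141, -0.003, 0.725]
wrist_force: [0.4, -0.6, -0.0]
width: 0.0943
```

```bash

python3 -m inch '[{"linear":[0.96,0.87,0],"twist":0.233,"gripper":1},{"linear":[0.96,0.87,0],"twist":0.233,"gripper":1},{"linear":[0.96,0.87,0],"twist":0.233,"gripper":1},{"linear":[0.96,0.87,0],"twist":0.233,"gripper":1}]'
python3 -m inch '[{"linear":[0.96,0.87,0],"twist":0.233,"gripper":1},{"linear":[0.96,0.87,0],"twist":0.233,"gripper":1},{"linear":[0.96,0.87,0],"twist":0.233,"gripper":1},{"linear":[0.96,0.87,0],"twist":0.233,"gripper":1},{"linear":[0.96,0.87,0],"twist":0.233,"gripper":1}]'
python3 - <<'E'
from h import *
i,d,K,M=cam("wrist"); save(i,"pics/w1.png"); np.savez("w1.npz",i=i,d=d,K=K,M=M); print(M.round(3),robot.get_obs()["tool_pos"])
E
```

```text
time: 1.1
tool_pos: [0.4165, -0.2708, 0.2667]
ee_rot: [-3.141, -0.003, 0.968]
wrist_force: [-0.2, 1.3, -0.3]
width: 0.0937
time: 1.52
tool_pos: [0.51, -0.1869, 0.2663]
ee_rot: [-3.14, 0.0, 1.208]
wrist_force: [0.3, -0.2, -1.4]
width: 0.0938
[[ 0.935 -0.338 -0.105  0.54 ]
 [-0.354 -0.895 -0.27  -0.109]
 [-0.003  0.289 -0.957  0.424]
 [ 0.     0.     0.     1.   ]] [ 0.50903061 -0.18805512  0.26662936]
```

View pics/w1.png

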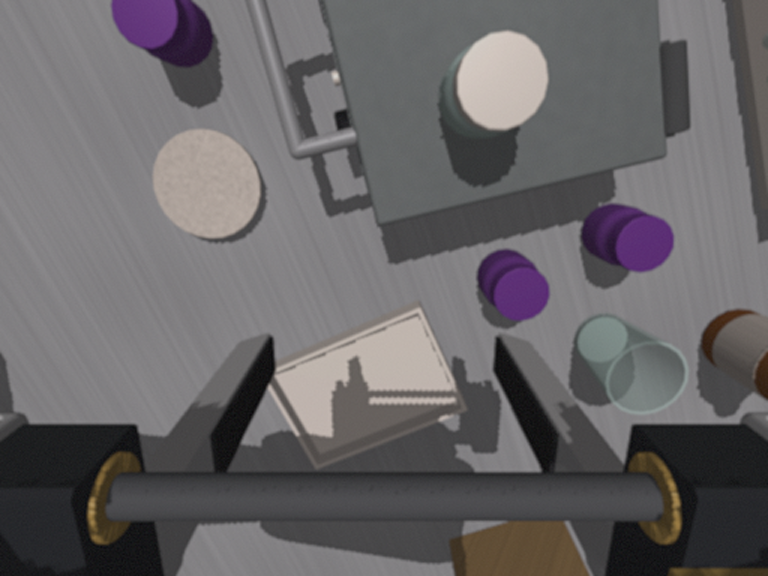

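Wrist view: jar cap at (502,80), near bar corner at (298,152), empty tray around (370,390) between the fingers. I check these against the earlier points.

```bash
python3 - <<'E'
from h import *
z=np.load("w1.npz"); i,d,K,M=[z[k] for k in "idKM"]
g=lambda p:(p[0]/1.5-.17,p[1]/1.5-.17)
m=(i.min(2)>150).astype(np.uint8);k,l,s,c=cv2.connectedComponentsWithStats(m);q=l[53,334];print(c[q],s[q],onplane(K,M,*c[q],.174).round(4),dpt(K,M,d,*c[q]).round(4))
a=np.load("top0.npz")
c1,d1=ray(K,M,*c[q]);c2,d2=ray(a["K"],a["M"],283.85,165.25)
A=[];B=[]
for cc,dd in((c1,d1),(c2,d2)):
    dd=dd/np.linalg.norm(dd);P=np.eye(3)-np.outer(dd,dd);A.append(P);B.append(P@cc)
print("tri",np.linalg.solve(sum(A),sum(B)))
for p in((298,152),(258,5)): print("bar",onplane(K,M,*g(p),.103).round(4),dpt(K,M,d,*g(p)).round(4))
for p in((380,222),(665,156)): print("lid",onplane(K,M,*g(p),.108).round(4))
for p in((418,306),(465,407),(318,467),(270,380)): print("tray",onplane(K,M,*g(p),.022).round(4))
print("floor",dpt(K,M,d,*g((420,350))).round(4),dpt(K,M,d,*g((290,390))))
E
```

```text
[334.46121113  52.88674304] [ 305   21   60   65 3055] [ 0.6067 -0.0994  0.174 ] [ 0.6068 -0.0993  0.1736]
tri [ 0.60871826 -0.09903804  0.16612429]
bar [ 0.484  -0.0911  0.103 ] [ 0.4846 -0.0913  0.1064]
bar [ 0.4962 -0.0021  0.103 ] [ 0.4968 -0.0035  0.1072]
lid [ 0.5192 -0.1543  0.108 ]
lid [ 0.7124 -0.1802  0.108 ]
tray [ 0.5186 -0.2526  0.022 ]
tray [ 0.5269 -0.3701  0.022 ]
tray [ 0.3611 -0.3839  0.022 ]
tray [ 0.3569 -0.2738  0.022 ]
floor [ 0.5039 -0.3042  0.0032] [ 0.36376264 -0.29836042  0.00534246]
```

```bash

python3 -m inch '[{"linear":[0.98,0.89,0],"twist":0.23,"gripper":1},{"linear":[0.98,0.89,0],"twist":0.23,"gripper":1},{"linear":[0.98,0.89,0],"twist":0.23,"gripper":1},{"linear":[0.98,0.89,0],"twist":0.23,"gripper":1},{"linear":[0.98,0.89,0],"twist":0.23,"gripper":1},{"linear":[0.98,0.89,0],"twist":0.23,"gripper":1}]'
python3 - <<'E'
from h import *
i,d,K,M=cam("wrist"); save(i,"pics/w2.png"); np.savez("w2.npz",i=i,d=d,K=K,M=M); print(robot.get_obs()["tool_pos"])
m=(i.min(2)>140).astype(np.uint8);k,l,s,c=cv2.connectedComponentsWithStats(m)
for q in range(1,k):
    if s[q][4]>300: print(c[q],s[q],onplane(K,M,*c[q],.174).round(4))
E
```

```text
time: 2.07
tool_pos: [0.6063, -0.1005, 0.2672]
ee_rot: [-3.14, 0.001, 1.445]
wrist_force: [0.2, -0.0, -0.0]
width: 0.0941
[ 0.6060927  -0.10081399  0.26763045]
[471.31828442 174.99258304] [ 448  105   64  174 3101] [ 0.7901 -0.1027  0.174 ]
[ 92.32614178 168.07901373] [  58  135   69   67 3569] [ 0.4725 -0.0567  0.174 ]
[256.23645084 196.67961631] [ 230  172   53   50 2085] [ 0.6067 -0.0992  0.174 ]
[494.16976127 198.06896552] [469 181  43  41 754] [ 0.8114 -0.1262  0.174 ]
[180.25414365 282.3839779 ] [165 274  28  18 362] [ 0.5244 -0.1751  0.174 ]
```

View pics/w2.png

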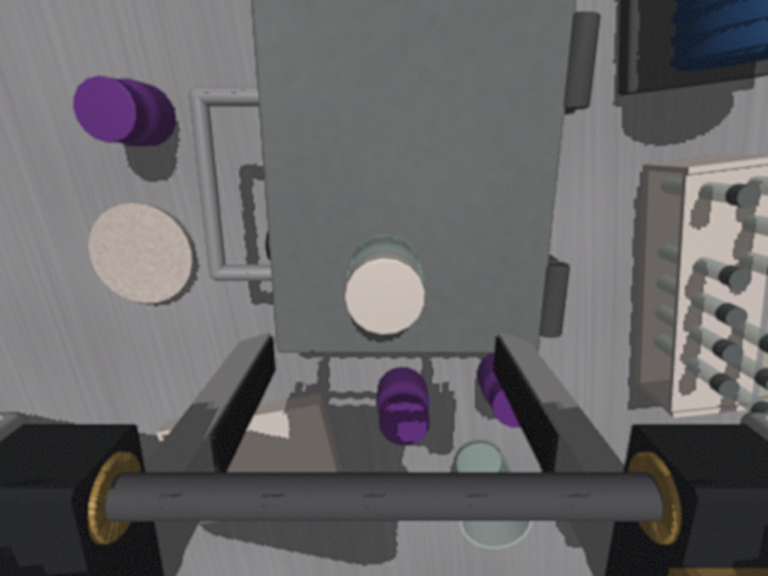

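Cap at (385,296) → (0.607,-0.099), matching the other views. Bar ends at (203,97) and (215,272). I descend over the jar.

```bash
python3 - <<'E'
from h import *
z=np.load("w2.npz"); i,d,K,M=[z[k] for k in "idKM"]
g=lambda p:(p[0]/1.5-.17,p[1]/1.5-.17)
for p in((203,97),(215,272),(209,185)): print("bar",onplane(K,M,*g(p),.103).round(4),dpt(K,M,d,*g(p)).round(4))
for p in((277,351),(538,351),(255,2),(578,2)): print("lid",onplane(K,M,*g(p),.108).round(4))
E
python3 -m inch '[{"linear":[0.0,0.1,-0.3],"twist":0,"gripper":1},{"linear":[0.0,0.1,-0.5],"twist":0,"gripper":1},{"linear":[0.0,0.1,-0.7],"twist":0,"gripper":1},{"linear":[0.0,0.1,-0.8],"twist":0,"gripper":1}]'
python3 -m inch '[{"linear":[0.0,0,-0.2],"twist":0,"gripper":1},{"linear":[0,0,-0.4],"twist":0,"gripper":1},{"linear":[0,0,-0.47],"twist":0,"gripper":1},{"linear":[0,0,-0.47],"twist":0,"gripper":1}]'
```

```text
bar [0.5027 0.0284 0.103 ] [0.5047 0.0276 0.1085]
bar [ 0.4829 -0.089   0.103 ] [ 0.4852 -0.0878  0.1083]
bar [ 0.4933 -0.0274  0.103 ] [ 0.4947 -0.0273  0.1067]
lid [ 0.5173 -0.1545  0.108 ]
lid [ 0.7138 -0.1792  0.108 ]
lid [0.549  0.0764 0.108 ]
lid [0.7447 0.0515 0.108 ]
time: 2.45
tool_pos: [0.6048, -0.0904, 0.1851]
ee_rot: [-3.138, 0.0, 1.444]
wrist_force: [0.7, 0.0, -0.3]
width: 0.0938
time: 2.78
tool_pos: [0.6055, -0.0896, 0.1387]
ee_rot: [-3.138, -0.0, 1.445]
wrist_force: [0.3, -0.1, 0.5]
width: 0.094
```

The y shift went 10 mm instead of 1 mm, along the jaws' free direction, so nothing was touched. I correct it before closing.

```bash

python3 -m inch '[{"linear":[0.01,-0.09,0],"twist":0,"gripper":1},{"linear":[0.01,-0.09,0],"twist":0,"gripper":1},{"linear":[0.01,-0.09,0],"twist":0,"gripper":1}]'
python3 -m inch '[{"linear":[0,0,0],"twist":0,"gripper":0.7},{"linear":[0,0,0],"twist":0,"gripper":0.6},{"linear":[0,0,0],"twist":0,"gripper":0.5},{"linear":[0,0,0],"twist":0,"gripper":0.4},{"linear":[0,0,0],"twist":0,"gripper":0.4},{"linear":[0,0,0],"twist":0,"gripper":0.4},{"linear":[0,0,0],"twist":0,"gripper":0.4},{"linear":[0,0,0],"twist":0,"gripper":0.4}]'
```

```text
time: 3.03
tool_pos: [0.6092, -0.0987, 0.1426]
ee_rot: [3.138, 0.001, 1.445]
wrist_force: [-0.4, 0.2, 0.4]
width: 0.0937
time: 3.7
tool_pos: [0.6081, -0.0974, 0.1404]
ee_rot: [-3.141, -0.0, 1.447]
wrist_force: [-0.8, 1.6, 0.6]
width: 0.0511
```

```bash

python3 -m inch '[{"linear":[0,0,0],"twist":0,"gripper":0.2},{"linear":[0,0,0.1],"twist":0,"gripper":0.2},{"linear":[0,0,0.2],"twist":0,"gripper":0.2},{"linear":[0,0,0.4],"twist":0,"gripper":0.2},{"linear":[0,0,0.6],"twist":0,"gripper":0.2},{"linear":[0,0,0.7],"twist":0,"gripper":0.2},{"linear":[0,0,0.7],"twist":0,"gripper":0.2}]'
python3 - <<'E'
from h import *
i,d,K,M=cam("scene"); save(i,"pics/s3.png"); print(robot.get_obs()["tool_pos"],robot.get_obs()["wrist_force"])
E
```

```text
time: 4.28
tool_pos: [0.61, -0.098, 0.2151]
ee_rot: [3.134, 0.001, 1.447]
wrist_force: [-0.4, 1.0, -1.9]
width: 0.0512
[ 0.6092289  -0.09783401  0.21279254] [-0.33052151 -0.02039768 -2.75401901]
```

View pics/s3.png

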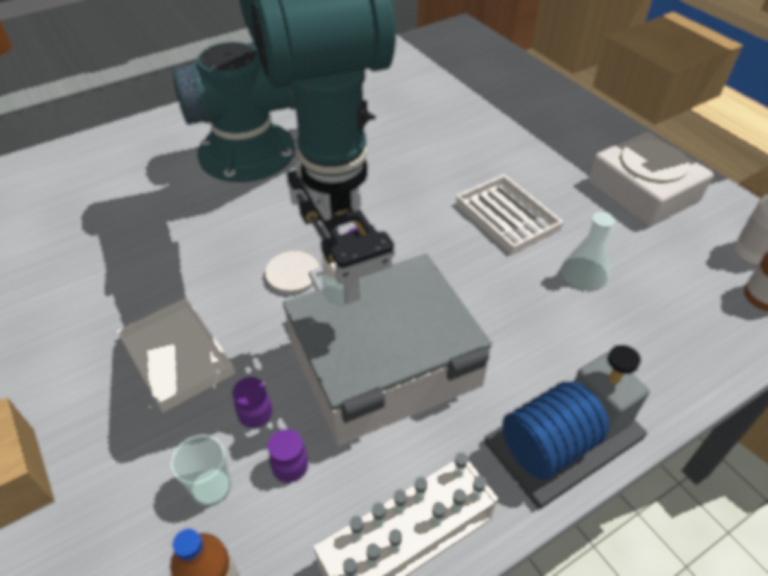

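```bash

python3 -m inch '[{"linear":[-0.25,-0.33,0],"twist":0,"gripper":0.2},{"linear":[-0.45,-0.6,0],"twist":0,"gripper":0.2},{"linear":[-0.56,-0.73,0],"twist":0,"gripper":0.2},{"linear":[-0.56,-0.73,0],"twist":0,"gripper":0.2}]'
python3 -m inch '[{"linear":[-0.25,-0.33,0],"twist":0,"gripper":0.2},{"linear":[-0.45,-0.6,0],"twist":0,"gripper":0.2},{"linear":[-0.56,-0.73,0],"twist":0,"gripper":0.2},{"linear":[-0.56,-0.73,0],"twist":0,"gripper":0.2}]'
python3 -m inch '[{"linear":[-0.25,-0.33,0],"twist":0,"gripper":0.2},{"linear":[-0.45,-0.6,0],"twist":0,"gripper":0.2},{"linear":[-0.56,-0.73,0],"twist":0,"gripper":0.2},{"linear":[-0.56,-0.73,0],"twist":0,"gripper":0.2},{"linear":[-0.56,-0.73,0],"twist":0,"gripper":0.2}]'
python3 - <<'E'
from h import *
i,d,K,M=cam("scene"); save(i,"pics/s4.png"); o=robot.get_obs();print(o["tool_pos"],o["wrist_force"],o["ee_rot"])
E
```

```text
time: 4.67
tool_pos: [0.5497, -0.1731, 0.2089]
ee_rot: [-3.138, 0.001, 1.442]
wrist_force: [-0.1, 0.1, -2.3]
width: 0.0516
time: 5.0
tool_pos: [0.4944, -0.2454, 0.2092]
ee_rot: [-3.139, 0.0, 1.443]
wrist_force: [-0.3, 0.4, -1.7]
width: 0.0513
time: 5.42
tool_pos: [0.4407, -0.3159, 0.2096]
ee_rot: [-3.141, -0.002, 1.446]
wrist_force: [0.1, 0.2, -2.0]
width: 0.0513
[ 0.44107522 -0.31543416  0.20976567] [ 0.1986323   1.24884695 -1.77510601] [-3.14153690e+00 -1.91507616e-03  1.44731560e+00]
```

View pics/s4.png

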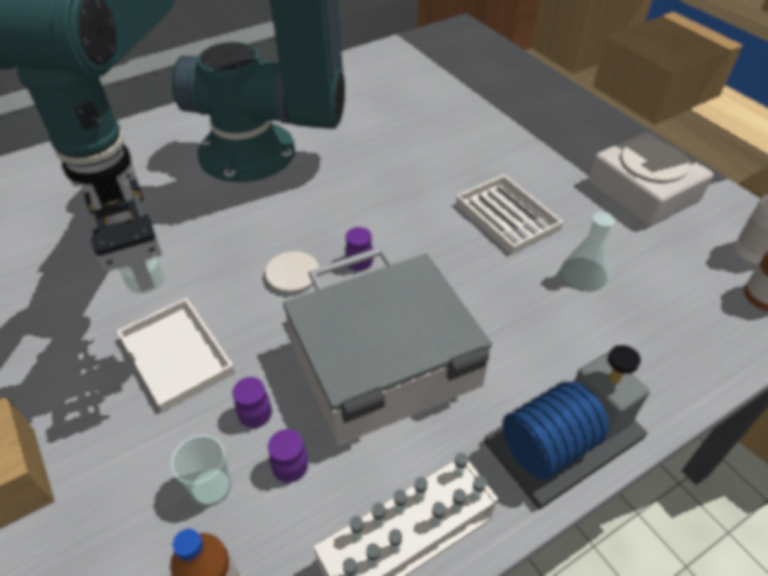

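The jar hangs upright in the jaws over the tray side. I descend in stages, slowly near the floor.

```bash

python3 -m inch '[{"linear":[0,0,-0.2],"twist":0,"gripper":0.2},{"linear":[0,-0.02,-0.5],"twist":0,"gripper":0.2},{"linear":[0,-0.02,-0.8],"twist":0,"gripper":0.2},{"linear":[0,-0.02,-0.9],"twist":0,"gripper":0.2},{"linear":[0,-0.02,-0.9],"twist":0,"gripper":0.2}]'
python3 -m inch '[{"linear":[0,0,-0.2],"twist":0,"gripper":0.2},{"linear":[0,0,-0.4],"twist":0,"gripper":0.2},{"linear":[0,0,-0.55],"twist":0,"gripper":0.2},{"linear":[0,0,-0.65],"twist":0,"gripper":0.2},{"linear":[0,0,-0.7],"twist":0,"gripper":0.2},{"linear":[0,0,-0.7],"twist":0,"gripper":0.2}]'
python3 - <<'E'
from h import *
i,d,K,M=cam("scene"); save(i[120:300,40:280],"pics/s5.png",3); o=robot.get_obs();print(o["tool_pos"],o["wrist_force"],o["ee_rot"])
E
```

```text
time: 5.88
tool_pos: [0.4394, -0.3155, 0.1165]
ee_rot: [-3.135, -0.005, 1.449]
wrist_force: [0.0, -0.4, -0.9]
width: 0.0513
time: 6.38
tool_pos: [0.4407, -0.3183, 0.0506]
ee_rot: [-3.142, -0.0, 1.447]
wrist_force: [-0.7, -0.4, -2.4]
width: 0.051
[ 0.4409784  -0.31870119  0.05139377] [-1.0214157  -0.3111628  -1.23001211] [3.14048670e+00 5.76962254e-04 1.44710225e+00]
```

View pics/s5.png

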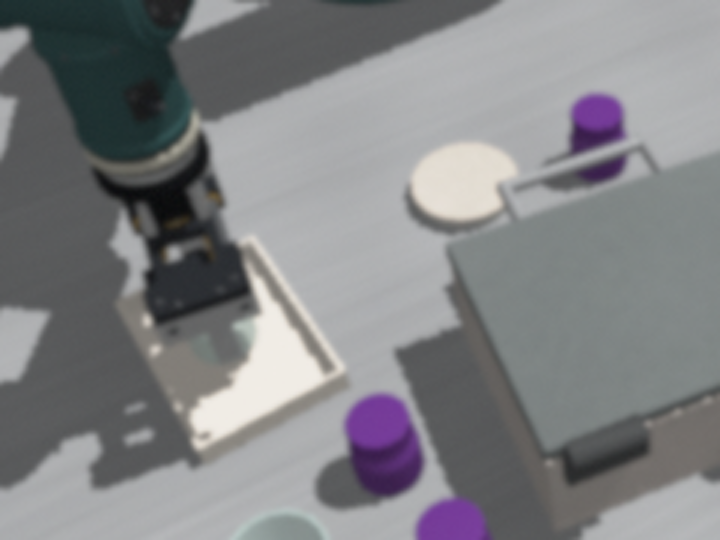

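```bash

python3 -m inch '[{"linear":[0,0,-0.03],"twist":0,"gripper":0.2},{"linear":[0,0,-0.06],"twist":0,"gripper":0.2},{"linear":[0,0,-0.09],"twist":0,"gripper":0.2},{"linear":[0,0,-0.1],"twist":0,"gripper":0.2},{"linear":[0,0,-0.1],"twist":0,"gripper":0.2},{"linear":[0,0,-0.1],"twist":0,"gripper":0.2}]'
for k in 1; do python3 -m inch '[{"linear":[0,0,-0.01],"twist":0,"gripper":0.2},{"linear":[0,0,-0.02],"twist":0,"gripper":0.2},{"linear":[0,0,-0.02],"twist":0,"gripper":0.2}]'; done
python3 -m inch '[{"linear":[0,0,-0.005],"twist":0,"gripper":0.2},{"linear":[0,0,-0.01],"twist":0,"gripper":0.2},{"linear":[0,0,-0.01],"twist":0,"gripper":0.2}]'
python3 -c "
from h import *
print(robot.get_obs()['wrist_force'],robot.get_obs()['tool_pos'])"
```

```text
time: 6.93
tool_pos: [0.4402, -0.3186, 0.0405]
ee_rot: [3.142, -0.0, 1.447]
wrist_force: [0.1, 0.4, -2.0]
width: 0.0513
time: 7.18
tool_pos: [0.4402, -0.3185, 0.0383]
ee_rot: [-3.141, -0.0, 1.447]
wrist_force: [-1.2, 0.6, -2.2]
width: 0.051
time: 7.43
tool_pos: [0.4402, -0.3185, 0.0374]
ee_rot: [-3.142, -0.0, 1.447]
wrist_force: [0.8, 0.5, -1.7]
width: 0.0512
[ 0.78911201  0.47183479 -1.72086713] [ 0.4402445  -0.31851125  0.03740699]
```

```bash

python3 -m inch '[{"linear":[0,0,-0.005],"twist":0,"gripper":0.2},{"linear":[0,0,-0.01],"twist":0,"gripper":0.2},{"linear":[0,0,-0.01],"twist":0,"gripper":0.2}]'
```

```text
time: 7.68
tool_pos: [0.4403, -0.3186, 0.0365]
ee_rot: [3.141, 0.0, 1.447]
wrist_force: [-1.3, -0.1, -1.5]
width: 0.051
```

```bash

python3 -m inch '[{"linear":[0,0,-0.005],"twist":0,"gripper":0.2},{"linear":[0,0,-0.01],"twist":0,"gripper":0.2},{"linear":[0,0,-0.01],"twist":0,"gripper":0.2}]'
```

```text
time: 7.93
tool_pos: [0.4403, -0.3186, 0.0365]
ee_rot: [3.141, 0.0, 1.447]
wrist_force: [-2.4, 1.6, 4.8]
width: 0.0512
```

Contact: the force went from -1.8 to +4.8 N and the height stopped at 0.0365. I open slowly.

```bash

python3 -m inch '[{"linear":[0,0,0.005],"twist":0,"gripper":0.54},{"linear":[0,0,0.005],"twist":0,"gripper":0.58},{"linear":[0,0,0.005],"twist":0,"gripper":0.62},{"linear":[0,0,0.005],"twist":0,"gripper":0.68},{"linear":[0,0,0.005],"twist":0,"gripper":0.75},{"linear":[0,0,0.005],"twist":0,"gripper":0.75},{"linear":[0,0,0.005],"twist":0,"gripper":0.75}]'
python3 -m inch '[{"linear":[0,0,0.1],"twist":0,"gripper":0.75},{"linear":[0,0,0.3],"twist":0,"gripper":0.75},{"linear":[0,0,0.6],"twist":0,"gripper":0.75},{"linear":[0,0,0.9],"twist":0,"gripper":0.75},{"linear":[0,0,1],"twist":0,"gripper":0.75},{"linear":[0,0,1],"twist":0,"gripper":0.75}]'
python3 - <<'E'
from h import *
i,d,K,M=cam("wrist"); save(i,"pics/w6.png"); np.savez("w6.npz",i=i,d=d,K=K,M=M)
i,d,K,M=cam("scene"); save(i[120:300,40:280],"pics/s6.png",3); o=robot.get_obs();print(o["tool_pos"],o["wrist_force"],o["ee_rot"])
E
```

```text
time: 8.52
tool_pos: [0.4403, -0.3186, 0.0358]
ee_rot: [3.142, -0.0, 1.447]
wrist_force: [0.7, 0.5, 0.5]
width: 0.0703
time: 9.02
tool_pos: [0.4421, -0.3202, 0.1404]
ee_rot: [3.134, 0.005, 1.447]
wrist_force: [0.9, -0.6, -0.4]
width: 0.0707
[ 0.44008104 -0.31837023  0.13549442] [-0.57067813 -0.70531855  0.84503839] [-3.14144723e+00 -1.78287253e-04  1.44664664e+00]
```

View pics/s6.png

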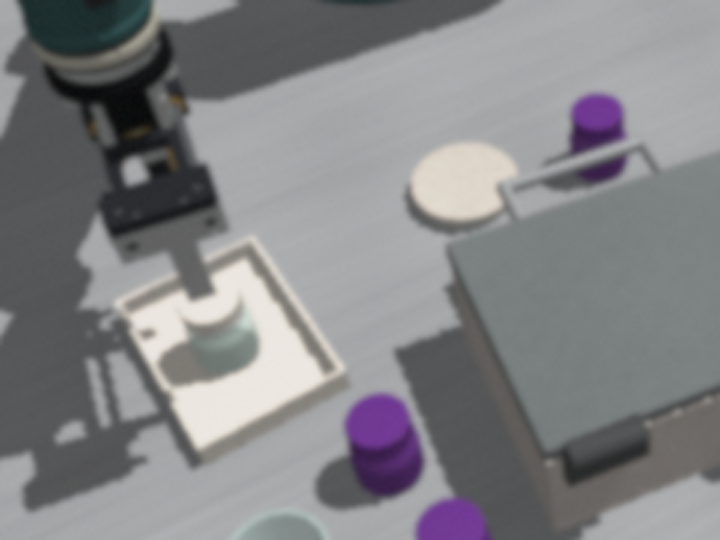

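View pics/w6.png

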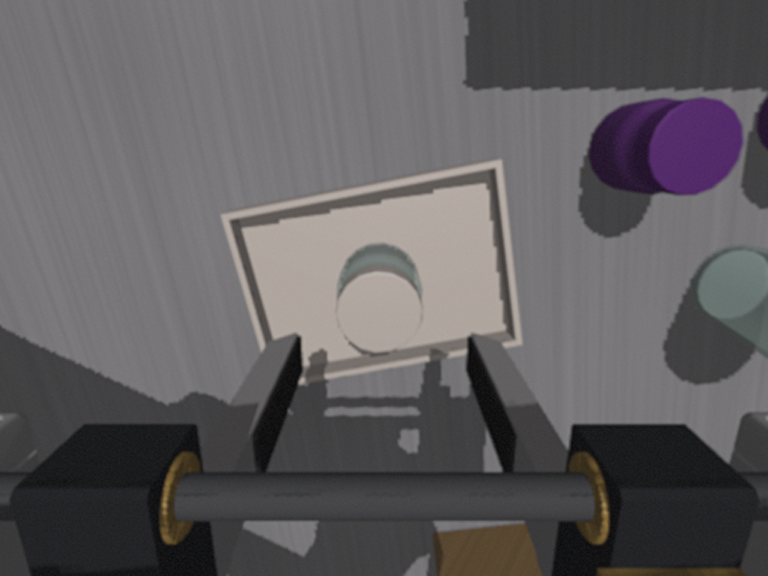

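The jar stands upright, centred in the empty tray. Next I go above the handle with a 34 mm opening.

```bash

python3 -m inch '[{"linear":[0.1,0.3,0.4],"twist":0,"gripper":0.6},{"linear":[0.18,0.7,0.5],"twist":0,"gripper":0.36},{"linear":[0.18,0.96,0.5],"twist":0,"gripper":0.36},{"linear":[0.18,0.96,0.5],"twist":0,"gripper":0.36}]'
python3 -m inch '[{"linear":[0.18,0.96,0],"twist":0,"gripper":0.36},{"linear":[0.18,0.96,0],"twist":0,"gripper":0.36},{"linear":[0.18,0.96,0],"twist":0,"gripper":0.36}]'
python3 -m inch '[{"linear":[0.18,0.6,0],"twist":0,"gripper":0.36},{"linear":[0.18,0.9,0],"twist":0,"gripper":0.36},{"linear":[0.18,0.96,0],"twist":0,"gripper":0.36},{"linear":[0.18,0.96,0],"twist":0,"gripper":0.36},{"linear":[0.18,0.96,0],"twist":0,"gripper":0.36}]'
python3 - <<'E'
from h import *
i,d,K,M=cam("wrist"); save(i,"pics/w7.png"); np.savez("w7.npz",i=i,d=d,K=K,M=M)
o=robot.get_obs();print(o["tool_pos"],o["wrist_force"],o["ee_rot"])
E
```

```text
time: 9.45
tool_pos: [0.4585, -0.2177, 0.1853]
ee_rot: [-3.141, -0.004, 1.452]
wrist_force: [0.3, -0.7, 0.3]
width: 0.0468
time: 9.7
tool_pos: [0.4754, -0.1226, 0.1831]
ee_rot: [-3.137, -0.004, 1.449]
wrist_force: [0.7, -0.8, 0.1]
width: 0.034
time: 10.12
tool_pos: [0.4933, -0.0303, 0.1835]
ee_rot: [-3.137, 0.001, 1.448]
wrist_force: [0.7, -0.3, 0.0]
width: 0.034
[ 0.49345438 -0.03109159  0.18394221] [ 0.68913654 -0.45756023 -0.8901538 ] [-3.13801394e+00  7.96527251e-04  1.44679277e+00]
```

View pics/w7.png

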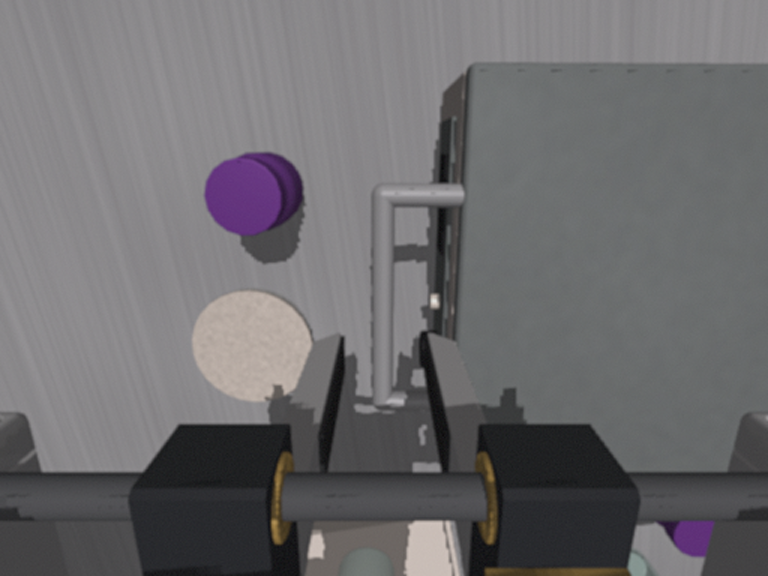

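Wrist view: the bar runs vertically at column ~384 from (380,192) to (383,398), centred between the fingertips at 345 and 425 and aligned with them. I check the bar and the small pale spot at (435,300).

```bash
python3 - <<'E'
from h import *
z=np.load("w7.npz"); i,d,K,M=[z[k] for k in "idKM"]
w=np.load("w2.npz")
g=lambda p:(p[0]/1.5-.17,p[1]/1.5-.17)
for p in((380,192),(383,398),(384,290),(435,300),(450,300),(462,300),(475,300)): print(p,onplane(K,M,*g(p),.105).round(4),dpt(K,M,d,*g(p)).round(4))
def tri(a,b):
    A=[];B=[]
    for (k,m),x in(((K,M),a),((w["K"],w["M"]),b)):
        c,dd=ray(k,m,*g(x)); dd/=np.linalg.norm(dd); P=np.eye(3)-np.outer(dd,dd); A.append(P);B.append(P@c)
    return np.linalg.solve(sum(A),sum(B)).round(4)
print("bar end left tri w2/w7",tri((383,195),(203,97)))
E
```

```text
(380, 192) [0.4984 0.0312 0.105 ] [0.4985 0.0313 0.1063]
(383, 398) [ 0.4854 -0.0866  0.105 ] [ 0.4855 -0.0859  0.1063]
(384, 290) [ 0.4941 -0.021   0.105 ] [ 0.4942 -0.0201  0.1081]
(435, 300) [ 0.521 -0.03   0.105] [ 0.5245 -0.0472  0.0559]
(450, 300) [ 0.5292 -0.031   0.105 ] [ 0.5316 -0.0392  0.0818]
(462, 300) [ 0.5357 -0.0318  0.105 ] [ 0.5351 -0.0304  0.1089]
(475, 300) [ 0.5427 -0.0327  0.105 ] [ 0.542  -0.0311  0.1093]
bar end left tri w2/w7 [0.4999 0.029  0.0958]
```

```bash

python3 -m inch '[{"linear":[-0.01,0.02,-0.2],"twist":0,"gripper":0.36},{"linear":[-0.01,0.02,-0.4],"twist":0,"gripper":0.36},{"linear":[-0.01,0.02,-0.6],"twist":0,"gripper":0.36},{"linear":[-0.01,0.02,-0.72],"twist":0,"gripper":0.36},{"linear":[-0.01,0.02,-0.78],"twist":0,"gripper":0.36},{"linear":[-0.01,0.02,-0.78],"twist":0,"gripper":0.36}]'
python3 - <<'E'
from h import *
i,d,K,M=cam("wrist"); save(i,"pics/w8.png"); np.savez("w8.npz",i=i,d=d,K=K,M=M)
o=robot.get_obs();print(o["tool_pos"],o["wrist_force"],o["ee_rot"])
E
```

```text
time: 10.67
tool_pos: [0.4921, -0.0294, 0.1061]
ee_rot: [-3.138, 0.0, 1.445]
wrist_force: [-0.3, 0.3, -0.7]
width: 0.0338
[ 0.49297536 -0.02932696  0.10752406] [ 0.46710458  0.00478158 -0.15598654] [-3.14039751e+00  1.22146525e-04  1.44536679e+00]
```

View pics/w8.png

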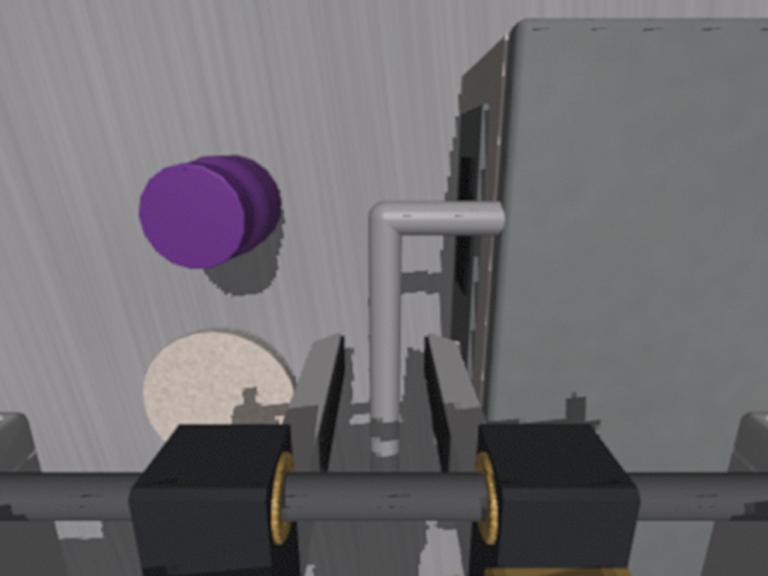

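The bar (column ~386) lies between the fingers (345, 425), with clearance to the lid's edge. Closing.

```bash

python3 -m inch '[{"linear":[0,0,0],"twist":0,"gripper":0.25},{"linear":[0,0,0],"twist":0,"gripper":0.15},{"linear":[0,0,0],"twist":0,"gripper":0.05},{"linear":[0,0,0],"twist":0,"gripper":0},{"linear":[0,0,0],"twist":0,"gripper":0},{"linear":[0,0,0],"twist":0,"gripper":0},{"linear":[0,0,0],"twist":0,"gripper":0}]'
python3 -c "
from h import *
o=robot.get_obs();print(o['wrist_force'],o['tool_pos'],o['width'])"
```

```text
time: 11.3
tool_pos: [0.4923, -0.0285, 0.1086]
ee_rot: [-3.14, 0.0, 1.447]
wrist_force: [-5.9, 0.0, 4.8]
width: 0.0109
[-5.8925139   0.01631616  4.81579077] [ 0.49227791 -0.0284815   0.10864566] 0.010854289860824306
```

```bash

python3 -m inch '[{"linear":[0.002,0,0.096],"twist":0,"gripper":0},{"linear":[0.008,-0.001,0.192],"twist":0,"gripper":0},{"linear":[0.017,-0.002,0.287],"twist":0,"gripper":0},{"linear":[0.030,-0.004,0.382],"twist":0,"gripper":0},{"linear":[0.047,-0.006,0.477],"twist":0,"gripper":0},{"linear":[0.047,-0.006,0.477],"twist":0,"gripper":0}]'
python3 - <<'E'
from h import *
i,d,K,M=cam("scene"); save(i[100:320,100:360],"pics/s9.png",2.6)
o=robot.get_obs();print(o["tool_pos"],o["wrist_force"],o["width"])
E
```

```text
time: 11.8
tool_pos: [0.4971, -0.0291, 0.1582]
ee_rot: [-3.139, 0.0, 1.447]
wrist_force: [-8.4, -0.2, -0.1]
width: 0.0108
[ 0.49689405 -0.02907737  0.15740773] [-8.42355076 -0.18773893  0.26522234] 0.010987650783096983
```

View pics/s9.png

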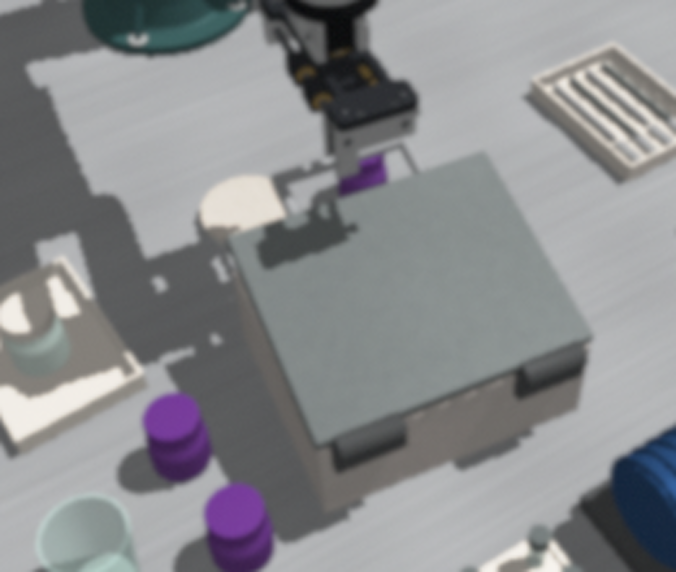

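```bash

python3 -m inch '[{"linear":[0.023,-0.004,0.140],"twist":0,"gripper":0},{"linear":[0.063,-0.009,0.278],"twist":0,"gripper":0},{"linear":[0.112,-0.015,0.413],"twist":0,"gripper":0},{"linear":[0.17,-0.023,0.545],"twist":0,"gripper":0},{"linear":[0.234,-0.031,0.674],"twist":0,"gripper":0},{"linear":[0.306,-0.04,0.798],"twist":0,"gripper":0},{"linear":[0.358,-0.046,0.878],"twist":0,"gripper":0},{"linear":[0.358,-0.046,0.878],"twist":0,"gripper":0},{"linear":[0.358,-0.046,0.878],"twist":0,"gripper":0}]'
python3 - <<'E'
from h import *
i,d,K,M=cam("scene"); save(i[60:320,100:380],"pics/s10.png",2.3)
o=robot.get_obs();print(o["tool_pos"],o["wrist_force"],o["width"])
E
```

```text
time: 12.6
tool_pos: [0.5331, -0.0337, 0.2469]
ee_rot: [3.141, 0.0, 1.447]
wrist_force: [-9.2, 0.5, 4.4]
width: 0.0109
[ 0.53280912 -0.03366749  0.24657761] [-8.76867293  0.17241059  5.09220855] 0.010743716525657379
```

View pics/s10.png

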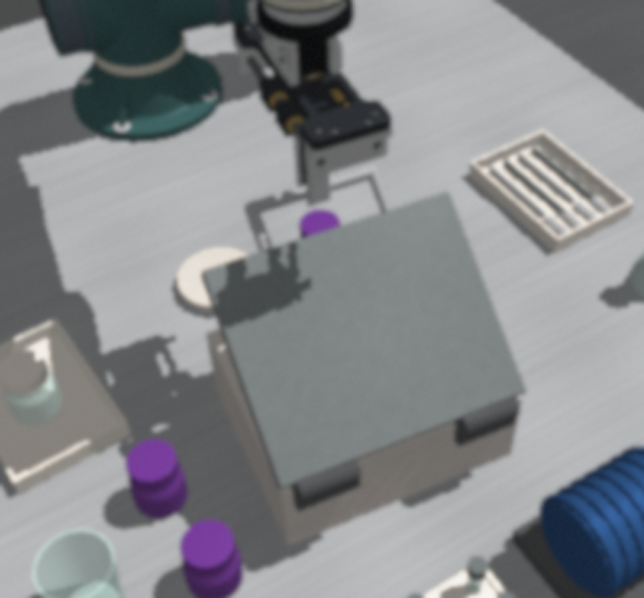

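```bash

python3 -m inch '[{"linear":[0.071,-0.011,0.124],"twist":0,"gripper":0},{"linear":[0.162,-0.022,0.235],"twist":0,"gripper":0},{"linear":[0.26,-0.034,0.341],"twist":0,"gripper":0},{"linear":[0.363,-0.047,0.44],"twist":0,"gripper":0},{"linear":[0.472,-0.061,0.533],"twist":0,"gripper":0},{"linear":[0.586,-0.075,0.619],"twist":0,"gripper":0},{"linear":[0.706,-0.091,0.698],"twist":0,"gripper":0},{"linear":[0.788,-0.101,0.747],"twist":0,"gripper":0},{"linear":[0.788,-0.101,0.747],"twist":0,"gripper":0},{"linear":[0.788,-0.101,0.747],"twist":0,"gripper":0}]'
python3 - <<'E'
from h import *
i,d,K,M=cam("scene"); save(i[60:320,100:380],"pics/s11.png",2.3); np.savez("s11.npz",i=i,d=d,K=K,M=M)
o=robot.get_obs();print(o["tool_pos"],o["wrist_force"],o["width"])
E
```

```text
time: 13.48
tool_pos: [0.6139, -0.0441, 0.3231]
ee_rot: [3.133, 0.0, 1.447]
wrist_force: [-3.1, -0.1, 6.2]
width: 0.011
[ 0.61372305 -0.04408506  0.32299925] [-3.73949403 -0.67386565  4.74839421] 0.010955673995123056
```

View pics/s11.png

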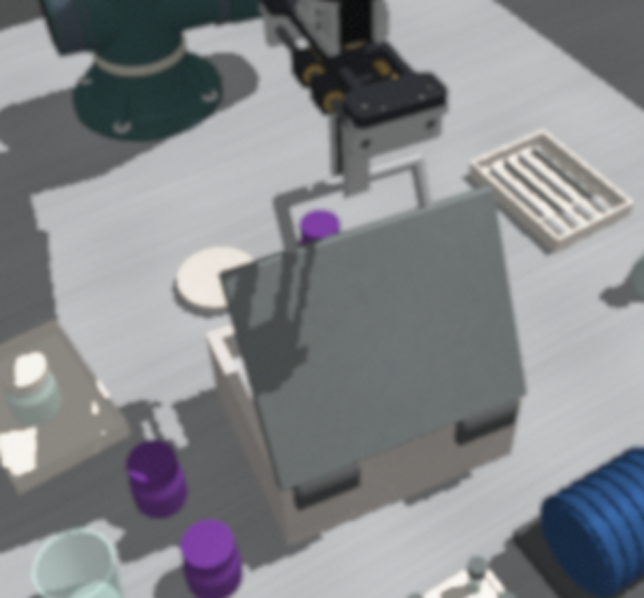

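```bash
cat >> h.py <<'E'
def lidangle(i,d,K,M,box):
    v,u=np.mgrid[box[1]:box[3],box[0]:box[2]]; u=u.ravel();v=v.ravel()
    D=M[:3,:3]@np.linalg.inv(K)@np.stack([u,v,np.ones_like(u)]); P=(M[:3,3:]+D*d[v,u]).T; P=P[d[v,u]>0]
    for _ in range(4):
        c=P.mean(0); n=np.linalg.svd(P-c)[2][2]; n*=np.sign(n[2]); r=(P-c)@n; P=P[abs(r)<max(2*r.std(),.001)]
    ax=np.array([.992,-.125,0])
    return np.arctan2(-n@ax,n[2]),n,c,r.std(),len(P)
E
python3 - <<'E'
from h import *
z=np.load("s11.npz"); a=[z[k] for k in "idKM"]
# crop px -> full: u=100+x/2.3, v=60+y/2.3 ; lid interior x 330-480,y 260-440
q,n,c,s,N=lidangle(*a,(245,165,305,245)); print(q,n.round(3),c.round(3),s,N)
q,n,c,s,N=lidangle(*a,(255,175,300,230)); print(q,n.round(3),c.round(3),s,N)
E
```

```text
-1.062554094552515 [ 0.867 -0.111  0.487] [ 0.688 -0.038  0.193] 0.0009613476751131396 4213
-1.0628567800930109 [ 0.867 -0.111  0.486] [ 0.688 -0.032  0.196] 0.0009529855305405539 2168
```

The depth plane gives the lid at 1.063 rad, past balance (0.85) by 12°. I bring it back to about 0.72.

```bash

python3 -m inch '[{"linear":[-0.06,0.008,-0.035],"twist":0,"gripper":0},{"linear":[-0.123,0.016,-0.075],"twist":0,"gripper":0},{"linear":[-0.24,0.03,-0.156],"twist":0,"gripper":0},{"linear":[-0.353,0.045,-0.244],"twist":0,"gripper":0},{"linear":[-0.46,0.058,-0.339],"twist":0,"gripper":0},{"linear":[-0.546,0.069,-0.423],"twist":0,"gripper":0},{"linear":[-0.59,0.074,-0.47],"twist":0,"gripper":0},{"linear":[-0.626,0.079,-0.511],"twist":0,"gripper":0},{"linear":[-0.626,0.079,-0.511],"twist":0,"gripper":0},{"linear":[-0.626,0.079,-0.511],"twist":0,"gripper":0}]'
python3 -m inch '[{"linear":[0,0,0],"twist":0,"gripper":0},{"linear":[0,0,0],"twist":0,"gripper":0},{"linear":[0,0,0],"twist":0,"gripper":0},{"linear":[0,0,0],"twist":0,"gripper":0},{"linear":[0,0,0],"twist":0,"gripper":0},{"linear":[0,0,0],"twist":0,"gripper":0}]'
python3 - <<'E'
from h import *
a=cam("scene"); save(a[0],"pics/s12.png")
for b in((245,165,305,245),(255,175,300,230)):
    q,n,c,s,N=lidangle(*a,b); print(-q,n.round(3),s,N)
t=cam("top"); save(t[0],"pics/t12.png")
o=robot.get_obs();print(o["tool_pos"],o["wrist_force"],o["width"],np.abs(o["qvel"]).max())
E
```

```text
time: 14.37
tool_pos: [0.5497, -0.0359, 0.2682]
ee_rot: [-3.142, 0.0, 1.447]
wrist_force: [-4.8, 0.5, 4.6]
width: 0.0111
time: 14.87
tool_pos: [0.5498, -0.0359, 0.2683]
ee_rot: [-3.141, 0.0, 1.447]
wrist_force: [-6.3, 0.1, 5.2]
width: 0.0111
0.7112086610925061 [ 0.648 -0.082  0.758] 0.0011441366622958933 4255
0.7115828767310277 [ 0.648 -0.083  0.757] 0.0011406250583752137 2189
[ 0.54977006 -0.03592636  0.26827391] [-5.96225061 -0.55358664  5.80379417] 0.011056473739575806 0.0013764049991431373
```

View pics/s12.png

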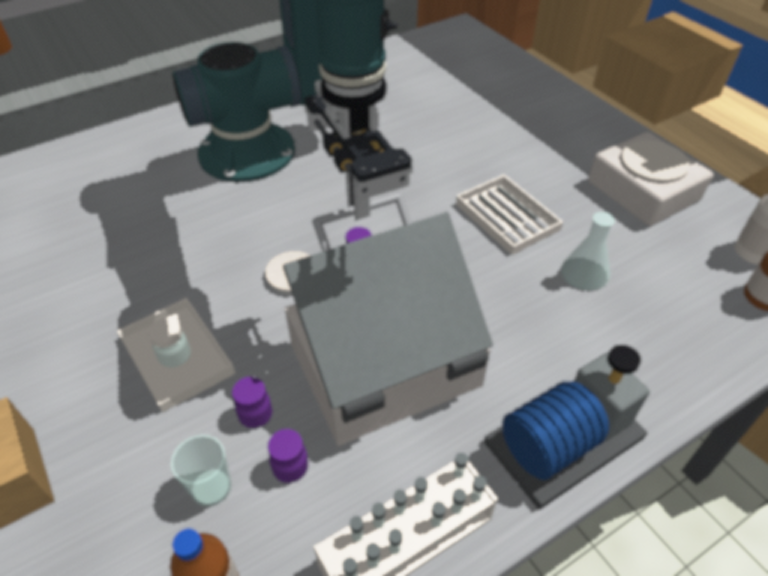

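View pics/t12.png

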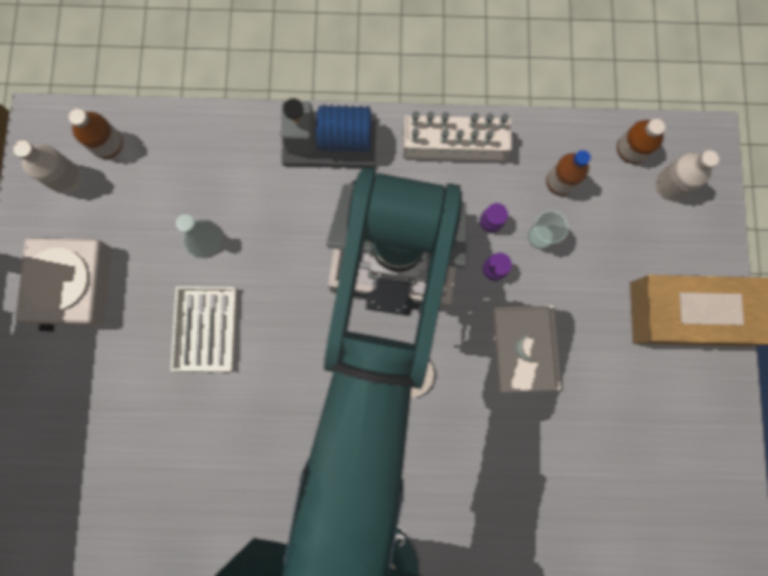

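The lid is at 0.711 rad by depth plane and 0.72 by TCP geometry, so 7.4–8° under balance. The bar is gripped and the arm is still. The jar stands in the tray, and the flask, dish and beaker are where they were. Handing in.

```bash
python3 -c "
from h import *
print(robot.close_job())"
```

```text
the job is handed in; nothing more can be done
None
```

The job is done and handed in at about 15 s of the 58 s allowed. The jar is in the empty tray and the lid is held just below its balance point.

- **Jar:** I lifted the white-capped glass jar off the lid and lowered it until it touched the tray floor (about 5 N), then let go. Pictures show it upright and central in the tray.
- **Lid:** I raised it by the bar to 1.06 rad, about 12° past balance, then brought it back down. It is held at 0.711 rad by the depth image and 0.72 rad by the arm's position, so 7.4–8° under balance.
- **Last checks:** The arm was still, with the fingers closed on the bar (11 mm reading). About 8 N of steady push along the lid remains in the grip. In the last pictures the flask and beaker stand where they began; the dish, half hidden by the lid and arm, shows no shift.
- **Disagreements:** The handle and yaw estimates from different views differed by a few mm and degrees. On the way down to the jar I mistyped a sideways shift (10 mm instead of about 1 mm) and corrected it before closing. It touched nothing.

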